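# Turn the leaf of the finish sample book

### The job

The leaf of the metal-finish sample book stands ajar on the right of the spine, as the robot sees it: with the fingertips or the outside of the fingers, gently push it up and over its spine and press it down until it lies flat on the left page. Do not pinch the leaf and do not lift the book or shove it about; leave the mug, the silver goblet and the polish jar alone.

Things in the scene. Friction and masses are not known exactly. Their poses are not given: they have to be found in the camera images.
- book: Black open sample book, loose, about 2 kg, 242 (x) x 160 (y) mm: two page boards 12 mm high (-x one copper swatch, +x one grey) either side of the spine. Origin at the centre of its underside, on the desk; z up, y along the spine, -x to the right-hand page (seen from the robot) where the leaf starts, +x to the bare left-hand page where it must lie. Yaw within about 25 degrees of pi/2 (spine straight away from the robot).
- spine (a point): Middle of the hinge axis of the leaf, 16 mm above the desk; the axis runs along the book's y.
- leaf (a joint): Hinge angle of the leaf in rad: 0 flat on the right-hand page (-x of the book), pi/2 upright, pi (3.14, the stop) flat on the left-hand page (+x of the book). Starts ajar between about 0.35 and 0.7. The hinge is stiff: the leaf stays at any angle where it is left and does not fall by itself; about 1 to 3 N at its free edge moves it.
- leaf_edge (a point): Middle of the leaf's free edge, 112 mm from the hinge axis, midway through the 6 mm thickness.
- leaf_face: White front plate of the leaf, 3 mm thick, with a silver swatch; upper side at the start, underneath when done. The whole leaf is rigid, 6 mm thick, 140 mm along the spine, and spans 6 to 112 mm from the hinge axis. Origin on the hinge axis at mid-length; -x points from the hinge to the free edge, y along the spine, z out of the white face.
- leaf_back: Blue rear plate of the leaf, 3 mm thick, with a brass-coloured swatch; facing down to the page at the start, facing up when done. Same frame as the front plate (its -z points out of the blue face). The leaf is pushed on this side all the way.
- mug: White mug, 80 mm across, 85 mm high, handle at its +y; origin at the centre of its underside. Loose bystander to the left of the left-hand page, 205 to 250 mm from the spine.
- goblet: Silver goblet, 68 mm across, 115 mm high; origin at the centre of its underside. Loose bystander beyond the book's far right corner.
- polish: Amber glass jar with black cap, 52 mm across, 75 mm high; origin at the centre of its underside. Loose bystander beyond the far end of the book.

How it is judged:
By the outcome, as a careful person would: the job done as asked, in the order asked, and still so for the second after the job is handed in, with the robot touching nothing.
It also fails if it takes over 42 s, if anything falls off the work surface, if the arm or the gripper's body presses on something with over 40 N, if the wrist force passes 120 N, or if a joint passes its speed limit or range.

### The arm

A 6-joint arm with a two-finger parallel gripper is mounted at the origin on the work surface. World frame = base frame: x ahead of the robot, y to its left, z up, the work surface at z = 0. Lengths are in m, angles in rad, forces in N, time in s.
With the tool pointing down it reaches from about 0.35 to 0.775 m from the base axis. Payload 5.5 kg.
Tool frame: the origin (TCP) lies midway between the tips of the shut fingers; the grasp point (between the pads) lies 19 mm behind it; z points along the fingers, y is the direction in which the jaws open and shut (so a half turn about z gives the same grasp; the last joint's range is limited). The gripper opens to 85 mm and grips with 20 to 120 N. Pads are 22 mm wide; open, the fingers measure 114 mm over their backs; the gripper's body (76 mm by 85 mm) begins 54 mm behind the grasp point. The pads swing forward as they close: fully open they stand 13 mm farther back than shut.
Start: joints at [-1.262, 0.313, 0.046, 1.304, 0, 1.431], TCP at [0.249, -0.518, 0.231] pointing down, gripper open.
Joint ranges: [-2.76, 2.76], [-0.86, 1.69], [-1.03, 1.26], [-2.2, 2.34], [-1.47, 1.5], [-3.14, 3.14]. Speed limits (rad/s): [2.57, 2.57, 3.14, 3.14, 3.14, 3.14].

### API

Orientations are given as a unit quaternion [w, x, y, z].
In Python, from station import env gives the robot as it stands. The module is installed in compiled form; this text tells all that it offers.
- The arm moves only by the tool drive_tool, never from a script. Its argument "commands" is a list of rows, each a list of 6 numbers: the shift along the tool's x, y, z in m, then the turn, a rotation vector about the tool's x, y, z in rad. A call has 1 to 20 rows; each row shifts and turns the commanded pose from where the row before left it, along the tool's axes as they then stand; what a row does not reach is not made up. A row lasts 1/10 s, in which the tool goes at most 50 mm and 8.59 degrees, less where a joint would pass 70% of its speed; a pose out of reach is approached as far as the arm can. A call is refused whole if a number of a shift passes 0.05 or a number of a turn 0.15, either way. A call with a gripper value outside its range is refused whole. "hand" is the finger opening in m, from 0 to 0.0854, set as the call begins (left out, the last holds). The fingers move at their own pace and stop on an object; "newtons" is the grip in N (left out, the last holds). Time passes only in rows, so rows that do not move let the fingers close. It gives the time, the measured TCP pose, the force and the opening at its end, in the units of the state.
- env.state(): the state, without advancing time (a new reading comes with each control period).
- env.capture(name): name is "side" or "top" or "wrist"; returns (picture, depth): 480x640x3 uint8, blue, green, red; 480x640 float32, m along the optical axis (not along the pixel's ray), 0 where there is no reading.
- env.camera_info(name): a dict with "camera_matrix" (3x3 intrinsics, pixels), "extrinsics" (4x4, takes a point from world to camera coordinates). Camera axes: x right, y up, looking along -z (the intrinsics and any distortion apply to the point x, -y, -z); pixel columns grow to the right and rows downward; lengths in m; the calibration is good to about 2 mm. A picture is of the moment at which its call begins: read the wrist's pose just before it. camera_info takes no time and is no camera call; for the wrist camera it gives the pose at the moment of the call.
- env.job_done(): hands the job in, once; it reports no verdict.
Trained networks look in the newest picture that a camera, given by its name, has taken for a name from the list of things; names that differ only in an ending like _2 or _b are one class to them, and where a whole thing is asked for, a point or a joint stands for the part that bears it (a point fixed in the world has none). Each returns a list of dicts, best first, with "score" (0 to 1); they miss things now and then, are a little off and sometimes report something else, mostly with a low value. They report only what shows in the picture. A call takes as long as a camera call.
- env.boxes_of(camera, label): "bbox" ([left, top, right, bottom] in pixels, round what is visible of it).
The state is a dict: "time_s": time; "joints": joint angles; "joint_vel": joint speeds; "effort": joint torques, N m; "position": TCP position; "tcp_rot": TCP orientation; "contact_force": force on the tool from outside, world axes, zero at the start; "ft_torque": the same for the moment, N m; "width": finger opening in m.
Only numpy, scipy, OpenCV 4.12 (cv2) and the standard library are available. Lean on these libraries where they do the work, as an engineer would, in place of code of your own. Each camera call takes 0.05 s, during which the arm holds its last target. There are 200 camera calls.

## Working session

There is one attempt and no reset: what is moved stays moved. The work goes in short steps, Python scripts to look and compute and a tool call to move; the robot and the scene stay as the last step left them, time stands still between calls to the robot, and variables do not carry over. Pictures are saved under pics/ and viewed, about 8 in all and at most 12, crops included, and the job is handed in when it is done.

Besides the shell and the picture viewer there is one more tool, called after "Emit:" by a JSON object that holds its "method" and its "body". drive_tool: Moves the arm, as the interface text tells. Its arguments: {"type":"object","properties":{"commands":{"type":"array"},"hand":{"type":"number"},"newtons":{"type":"number"}},"required":["commands"]}

```bash
mkdir -p pics
cat > h.py <<'E'
from station import env
import numpy as np, cv2
def cam(name):
    i=env.camera_info(name); p,d=env.capture(name)
    K=np.array(i["camera_matrix"]);E=np.array(i["extrinsics"])
    v,u=np.mgrid[0:480,0:640]
    x=(u-K[0,2])/K[0,0]*d; y=(v-K[1,2])/K[1,1]*d
    P=np.stack([x,-y,-d,np.ones_like(d)],-1)@np.linalg.inv(E).T
    W=P[...,:3].copy(); W[d<=0]=np.nan
    return p,d,W
E
python3 - <<'E'
from h import *
s=env.state();print({k:np.round(s[k],3) for k in s})
ims=[]
for c in("top","side"):
    p,d,W=cam(c);np.save(c+".npy",W);cv2.imwrite(f"{c}.png",p);q=p.copy()
    for l in("book","leaf_face","leaf_back","mug","goblet","polish"):
        for b in env.boxes_of(c,l)[:1]:
            x=[int(t) for t in b["bbox"]];print(c,l,round(b["score"],2),x,np.round(np.nanmedian(W[x[1]:x[3],x[0]:x[2]].reshape(-1,3),0),3))
            cv2.rectangle(q,x[:2],x[2:],(0,0,255),1)
    cv2.imwrite(f"pics/{c}0.png",q)
E
```

```text
{'time_s': np.float64(0.0), 'joints': array([-1.262,  0.314,  0.045,  1.304, -0.   ,  1.431]), 'joint_vel': array([ 0.   ,  0.   ,  0.   ,  0.004,  0.001, -0.001]), 'effort': array([ 1.0000e-03, -4.8063e+01,  2.9853e+01,  1.9000e-02,  0.0000e+00,
       -0.0000e+00]), 'position': array([ 0.249, -0.518,  0.23 ]), 'tcp_rot': array([-0.001,  0.975,  0.223, -0.   ]), 'contact_force': array([-0.198,  0.311,  0.534]), 'ft_torque': array([-0.024, -0.016,  0.006]), 'width': np.float64(0.085)}
top book 0.76 [294, 256, 424, 348] [0.509 0.011 0.014]
top leaf_face 0.58 [362, 258, 418, 336] [ 0.517 -0.045  0.049]
top leaf_back 0.35 [360, 260, 421, 335] [ 0.516 -0.045  0.047]
top mug 0.7 [207, 258, 270, 305] [0.549 0.244 0.005]
top goblet 0.58 [401, 190, 444, 234] [ 0.67  -0.104  0.015]
top polish 0.84 [330, 202, 359, 233] [0.665 0.04  0.072]
side book 0.95 [198, 232, 341, 377] [ 0.514 -0.028  0.011]
side leaf_face 0.94 [223, 280, 326, 327] [ 0.518 -0.043  0.027]
side leaf_back 0.68 [246, 319, 272, 331] [ 0.484 -0.084  0.072]
side mug 0.78 [224, 155, 272, 214] [0.55  0.235 0.049]
side goblet 0.84 [360, 262, 413, 343] [ 0.673 -0.111  0.01 ]
```

Run:
```python
import cv2,numpy as np
a=cv2.imread("pics/top0.png")[170:370,190:460];b=cv2.imread("pics/side0.png")[140:400,180:430]
a=cv2.resize(a,(400,300));b=cv2.resize(b,(400,416))
o=np.zeros((420,800,3),np.uint8);o[:300,:400]=a;o[:416,400:]=b;cv2.imwrite("pics/a.png",o)
W=np.load("top.npy")
P=W[250:352,285:432].reshape(-1,3);P=P[~np.isnan(P).any(1)]
for n,m in(("left page",(abs(P[:,2]-.012)<.006)),("leaf",P[:,2]>.025)):
    Q=P[m];r=cv2.minAreaRect(Q[:,:2].astype(np.float32));print(n,len(Q),np.round(cv2.boxPoints(r),3).tolist(),r[1],r[2])
# leaf plane
Q=P[(P[:,2]>.028)&(P[:,2]<.2)]
for _ in range(5):
    A=np.c_[Q[:,:2],np.ones(len(Q))];c=np.linalg.lstsq(A,Q[:,2],rcond=None)[0];e=Q[:,2]-A@c;Q=Q[abs(e)<max(.003,2*e.std())]
print("plane",c,e.std(),len(Q),"tilt",np.arctan(np.hypot(*c[:2])),"dir up",np.degrees(np.arctan2(c[1],c[0])),"zmax",Q[:,2].max())
z0=0.016; print("hinge-line top-surface y at x=.45,.51,.57:",[(z0+.003/np.cos(np.arctan(np.hypot(*c[:2])))-c[2]-c[0]*x)/c[1] for x in(.45,.51,.57)])
r=cv2.minAreaRect(Q[:,:2].astype(np.float32));print(np.round(cv2.boxPoints(r),3).tolist())
```

```text
left page 6069 [[0.41600000858306885, 0.1459999978542328], [0.4320000112056732, -0.12200000137090683], [0.621999979019165, -0.11100000143051147], [0.6060000061988831, 0.15700000524520874]] (0.1904047429561615, 0.2682190537452698) 3.4045355319976807
leaf 3792 [[0.43299999833106995, -0.0010000000474974513], [0.4449999928474426, -0.10000000149011612], [0.6010000109672546, -0.08100000023841858], [0.5889999866485596, 0.017999999225139618]] (0.15687242150306702, 0.09933245927095413) 7.018651962280273
plane [ 0.06312196 -0.60651996 -0.00750896] 0.001697747512273265 3099 tilt 0.5475911315604091 dir up -84.05848312468602 zmax 0.08057834044357359
hinge-line top-surface y at x=.45,.51,.57: [np.float64(0.002278802370990202), np.float64(0.008523143173109291), np.float64(0.014767483975228368)]
[[0.4429999887943268, -0.00800000037997961], [0.4519999921321869, -0.09600000083446503], [0.5910000205039978, -0.08100000023841858], [0.5820000171661377, 0.006000000052154064]]
```

View pics/a.png

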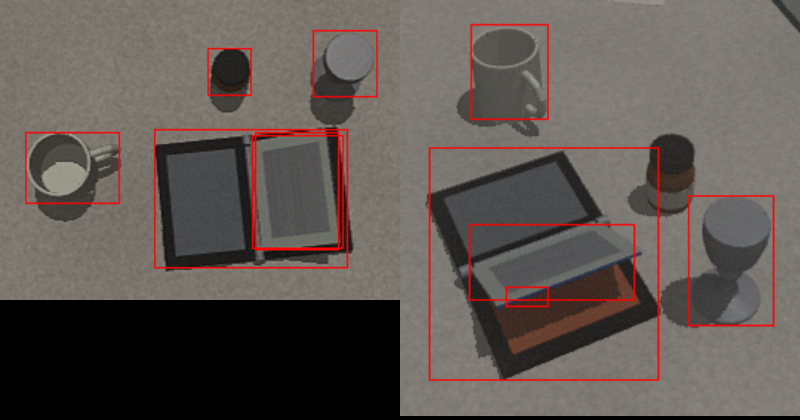

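The boxes fit the picture: the leaf is ajar by about 0.55 rad, and its hinge runs through (0.51, 0.0085) at about 6° to world x. The plan is to go in under the leaf with shut fingers tilted about 55°. From there I turn the tool about the hinge.

```bash
cat >> h.py <<'E'
from scipy.spatial.transform import Rotation as R
H=np.array([.513,.0088,.016]);a=.103
X=np.array([np.cos(a),np.sin(a),0]);S=np.array([-np.sin(a),np.cos(a),0])
def pose():
    s=env.state();q=s["tcp_rot"];return np.array(s["position"]),R.from_quat([q[1],q[2],q[3],q[0]]),s
def tgt(s,z,tilt):  # tcp in hinge plane, z absolute
    R0=R.from_matrix(np.c_[X,-S,[0,0,-1]])
    return H+s*S+np.array([0,0,z-.016]),R0*R.from_rotvec([tilt,0,0])
def rel(p,r,p2,r2): return np.round(r.inv().apply(p2-p),4),np.round((r.inv()*r2).as_rotvec(),4)
def sz():
    p,r,s=pose();d=r.apply([0,0,1]);v=p-H
    print("t",round(s["time_s"],2),"s",round(v@S,4),"z",round(p[2],4),"along",round(v@X,4),"tilt",round(np.arctan2(d@S,-d[2]),3),"F",np.round(s["contact_force"],1),"j",np.round(s["joints"],2))
E
python3 - <<'E'
from h import *
sz();p,r,_=pose()
A=tgt(-.17,.11,.96);B=tgt(-.087,.038,.96)
print(A[0],rel(p,r,*A));print(B[0],rel(*A,*B))
# pure yaw first then translation
print(rel(*A,A[0],A[1]), "arc per row -.048 at B:")
for T,dd in((B,-.048),):
    q=R.from_rotvec(X*dd);print(rel(*T,H+q.apply(T[0]-H),q*T[1]))
E
```

```text
t 0.7 s -0.497 z 0.2314 along -0.3163 tilt -0.0 F [-0.4  0.3  0.9] j [-1.26  0.31  0.05  1.3  -0.    1.43]
[ 0.53047906 -0.16029903  0.11      ] (array([ 0.4084, -0.2004,  0.1213]), array([0.9503, 0.166 , 0.3188]))
[ 0.52194516 -0.07773892  0.038     ] (array([-0.    ,  0.0114,  0.1093]), array([0., 0., 0.]))
(array([0., 0., 0.]), array([0., 0., 0.])) arc per row -.048 at B:
(array([ 0.    , -0.0041, -0.0014]), array([-0.048, -0.   ,  0.   ]))
```

Emit:
{"method": "drive_tool", "body": {"commands": [[0.0315,-0.0155,0.004,0,0,0],[0.0315,-0.0155,0.004,0,0,0],[0.0315,-0.0155,0.004,0,0,0],[0.0315,-0.0155,0.004,0,0,0],[0.0315,-0.0155,0.004,0,0,0],[0.0315,-0.0155,0.004,0,0,0],[0.0315,-0.0155,0.004,0,0,0],[0.0315,-0.0155,0.004,0,0,0],[0.0315,-0.0155,0.004,0,0,0],[0.0315,-0.0155,0.004,0,0,0],[0.0315,-0.0155,0.004,0,0,0],[0.0315,-0.0155,0.004,0,0,0],[0.0315,-0.0155,0.004,0,0,0],[0,0,0,0.136,0.0237,0.0455],[0,0,0,0.136,0.0237,0.0455],[0,0,0,0.136,0.0237,0.0455],[0,0,0,0.136,0.0237,0.0455],[0,0,0,0.136,0.0237,0.0455],[0,0,0,0.136,0.0237,0.0455],[0,0,0,0.136,0.0237,0.0455]], "hand": 0}}

```text
time_s: 2.7
position: [0.5317, -0.1598, 0.1796]
tcp_rot: [-0.464, 0.885, 0.045, -0.023]
contact_force: [-0.5, 0.3, -0.5]
width: 0.0001
```

Run:
```python
from h import *
sz();p,r,_=pose();A=tgt(-.17,.11,.96);print(rel(p,r,*A))
p,d,W=cam("side");cv2.imwrite("pics/b.png",p[120:420,150:550])
```

```text
t 2.7 s -0.1697 z 0.1796 along 0.0013 tilt 0.965 F [-0.5  0.3 -0.5] j [-0.75  0.86  0.42  1.95  0.58  2.04]
(array([-0.0013,  0.0574,  0.0393]), array([-0.0052, -0.0023, -0.0008]))
```

View pics/b.png

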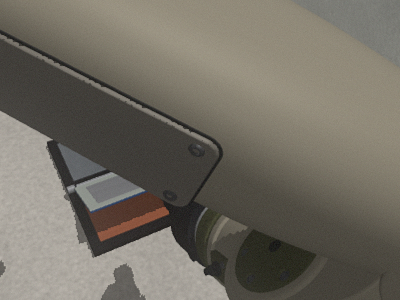

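The arm blocks the side camera, and the crop shows only part of the book at about (110,200). I'll lower the tool and use the wrist view.

Emit:
{"method": "drive_tool", "body": {"commands": [[0,0.0143,0.01,0,0,0],[0,0.0143,0.01,0,0,0],[0,0.0143,0.01,0,0,0],[0,0.0143,0.01,0,0,0],[0,0,0,0,0,0]]}}

```text
time_s: 3.25
position: [0.5304, -0.1582, 0.1076]
tcp_rot: [-0.462, 0.885, 0.046, -0.025]
contact_force: [-0.7, 1.2, 0.7]
width: -0.0
```

Run:
```python
from h import *
sz()
p,d,W=cam("wrist");q,d2,W2=cam("top");cv2.imwrite("pics/c.png",np.hstack([cv2.resize(p,(400,300)),cv2.resize(q[160:370,190:470],(400,300))]))
# leaf edge in wrist depth: points in hinge frame, mid strip
V=(W-H);s=V@S;l=V@X;z=W[...,2]
m=(abs(l)<.06)&(s>-.13)&(s<.02)&(z>.02)&(z<.1)
for k in np.arange(-.13,.02,.01):
    n=m&(s>=k)&(s<k+.01);
    if n.sum()>5: print(round(k,2),n.sum(),np.round(np.percentile(z[n],[5,50,95]),3))
```

```text
t 3.25 s -0.1679 z 0.1076 along 0.0002 tilt 0.962 F [-0.7  1.2  0.7] j [-0.74  0.91  0.34  1.82  0.57  2.04]
-0.1 1195 [0.073 0.075 0.077]
-0.09 63 [0.066 0.067 0.072]
```

View pics/c.png

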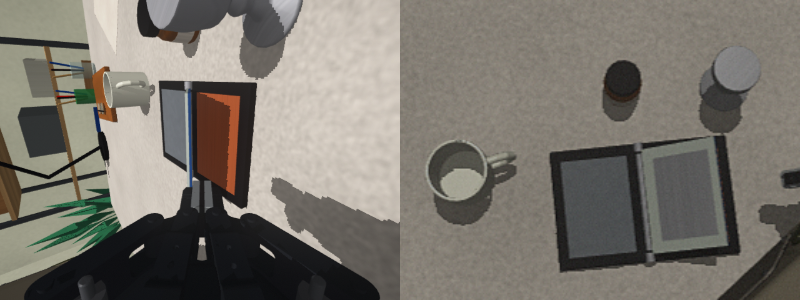

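The wrist view shows the leaf edge-on as a blue line at about (190,140), with copper visible under it. Depth puts its free edge at s = -0.095, z = 0.075, which agrees with the model. I'll go in under it.

Emit:
{"method": "drive_tool", "body": {"commands": [[0,0.011,0,0,0,0],[0,0,0.0132,0,0,0],[0,0,0.0132,0,0,0],[0,0,0.0132,0,0,0],[0,0,0.0132,0,0,0],[0,0,0.0132,0,0,0],[0,0,0.0132,0,0,0],[0,0,0.0132,0,0,0],[0,0,0.0132,0,0,0],[0,0,0,0,0,0]]}}

```text
time_s: 4.35
position: [0.5224, -0.0781, 0.0398]
tcp_rot: [-0.462, 0.885, 0.046, -0.025]
contact_force: [-0.2, 0.3, 0.5]
width: 0.0002
```

Run:
```python
from h import *
sz();p,r,_=pose();q=R.from_rotvec(X*-.048);print(rel(p,r,H+q.apply(p-H),q*r))
```

```text
t 4.35 s -0.0874 z 0.0398 along 0.0004 tilt 0.962 F [-0.2  0.3  0.5] j [-0.66  0.89  0.1   1.57  0.63  2.11]
(array([-0.    , -0.0041, -0.0014]), array([-0.048 , -0.    ,  0.0001]))
```

Emit:
{"method": "drive_tool", "body": {"commands": [[0,-0.0041,-0.0014,-0.048,0,0],[0,-0.0041,-0.0014,-0.048,0,0],[0,-0.0041,-0.0014,-0.048,0,0],[0,-0.0041,-0.0014,-0.048,0,0],[0,-0.0041,-0.0014,-0.048,0,0],[0,-0.0041,-0.0014,-0.048,0,0],[0,-0.0041,-0.0014,-0.048,0,0],[0,-0.0041,-0.0014,-0.048,0,0]]}}

```text
time_s: 5.15
position: [0.5218, -0.0655, 0.0719]
tcp_rot: [-0.283, 0.958, 0.049, -0.014]
contact_force: [-0.2, -0.6, -0.8]
width: -0.0001
```

Run:
```python
from h import *
sz()
```

```text
t 5.15 s -0.0748 z 0.0719 along 0.0011 tilt 0.574 F [-0.2 -0.6 -0.8] j [-0.54  0.56 -0.12  1.25  0.45  2.42]
```

Emit:
{"method": "drive_tool", "body": {"commands": [[0,-0.0041,-0.0014,-0.048,0,0],[0,-0.0041,-0.0014,-0.048,0,0],[0,-0.0041,-0.0014,-0.048,0,0],[0,-0.0041,-0.0014,-0.048,0,0],[0,-0.0041,-0.0014,-0.048,0,0],[0,-0.0041,-0.0014,-0.048,0,0],[0,-0.0041,-0.0014,-0.048,0,0],[0,-0.0041,-0.0014,-0.048,0,0],[0,-0.0041,-0.0014,-0.048,0,0],[0,-0.0041,-0.0014,-0.048,0,0],[0,-0.0041,-0.0014,-0.048,0,0],[0,-0.0041,-0.0014,-0.048,0,0]]}}

```text
time_s: 6.35
position: [0.5177, -0.0243, 0.1033]
tcp_rot: [0.001, 0.999, 0.051, 0.001]
contact_force: [-1.2, -0.9, -0.6]
width: 0.0001
```

Run:
```python
from h import *
sz()
p,d,W=cam("wrist");q,d2,W2=cam("top");cv2.imwrite("pics/d.png",np.hstack([cv2.resize(p,(400,300)),cv2.resize(q[160:370,190:470],(400,300))]))
V=W-H;s=V@S;l=V@X;z=W[...,2];m=(abs(l)<.08)&(s>-.03)&(s<.06)&(z>.03)&(z<.15)
for k in np.arange(.03,.15,.01):
    n=m&(z>=k)&(z<k+.01)
    if n.sum()>5: print(round(k,2),n.sum(),np.round(np.percentile(s[n],[5,50,95]),3))
```

```text
t 6.35 s -0.0334 z 0.1033 along 0.0013 tilt -0.002 F [-1.2 -0.9 -0.6] j [-0.2   0.28 -0.33  0.96 -0.    2.84]
0.03 10 [-0.006 -0.003 -0.001]
0.04 13 [-0.008 -0.004 -0.002]
0.05 18 [-0.009 -0.006 -0.004]
0.06 15 [-0.011 -0.008 -0.006]
0.07 21 [-0.012 -0.009 -0.006]
0.08 26 [-0.013 -0.011 -0.008]
0.09 31 [-0.015 -0.012 -0.009]
0.1 64 [-0.029 -0.015 -0.011]
0.11 339 [-0.029 -0.023 -0.012]
0.12 2988 [-0.025 -0.017 -0.014]
0.13 247 [-0.03  -0.027 -0.02 ]
0.14 601 [-0.029 -0.022 -0.008]
```

View pics/d.png

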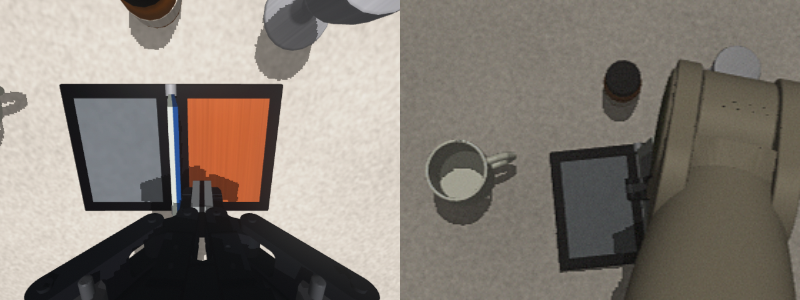

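The leaf is almost upright: the depth gives θ ≈ 1.42, with the blue edge at (178,150) in the wrist view. The fingers are on its right and the book hasn't moved. I'll keep going along the arc with the tool vertical.

Emit:
{"method": "drive_tool", "body": {"commands": [[0,-0.006,0,0,0,0],[0,-0.006,0,0,0,0],[0,-0.006,0,0,0,0],[0,-0.0058,0.0005,0,0,0],[0,-0.0058,0.0005,0,0,0],[0,-0.0058,0.0005,0,0,0],[0,-0.0056,0.0017,0,0,0],[0,-0.0056,0.0017,0,0,0],[0,-0.0056,0.0017,0,0,0],[0,-0.0052,0.0028,0,0,0],[0,-0.0052,0.0028,0,0,0],[0,-0.0052,0.0028,0,0,0]]}}

```text
time_s: 7.65
position: [0.5098, 0.0447, 0.0867]
tcp_rot: [-0.001, 0.999, 0.052, -0.0]
contact_force: [-0.1, -1.4, -0.1]
width: -0.0002
```

Run:
```python
from h import *
sz()
p,d,W=cam("wrist");cv2.imwrite("pics/e.png",p)
V=W-H;s=V@S;l=V@X;z=W[...,2];m=(l>.03)&(l<.065)&(s>-.01)&(s<.12)&(z>.02)&(z<.13)
for k in np.arange(-.01,.12,.01):
    n=m&(s>=k)&(s<k+.01)
    if n.sum()>5: print(round(k,2),n.sum(),np.round(np.percentile(z[n],[5,50,95]),3))
```

```text
t 7.65 s 0.0361 z 0.0867 along 0.0005 tilt 0.002 F [-0.1 -1.4 -0.1] j [-0.07  0.29 -0.36  0.92  0.    2.97]
-0.01 125 [0.02  0.02  0.021]
0.0 716 [0.023 0.03  0.037]
0.01 936 [0.038 0.045 0.051]
0.02 1187 [0.053 0.06  0.067]
0.03 1543 [0.068 0.075 0.081]
0.04 2038 [0.083 0.09  0.097]
0.05 2688 [0.098 0.105 0.11 ]
0.06 856 [0.107 0.109 0.11 ]
```

View pics/e.png

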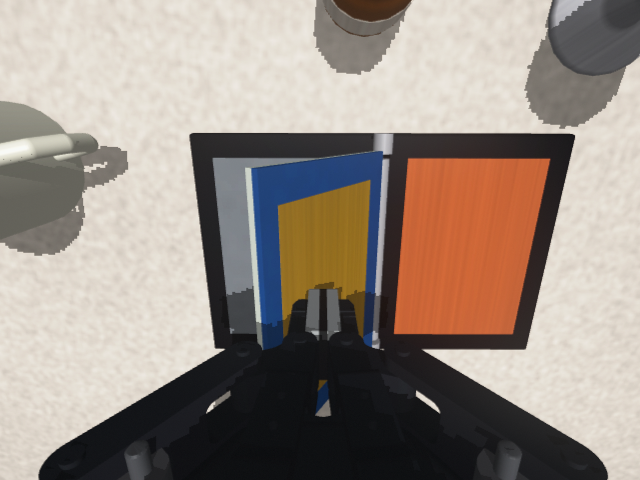

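The leaf is over the top at θ ≈ 2.16, with the blue and brass side up at (320,250). Next I push it down.

Emit:
{"method": "drive_tool", "body": {"commands": [[0,-0.0042,0.0038,0,0,0],[0,-0.0042,0.0038,0,0,0],[0,-0.0042,0.0038,0,0,0],[0,-0.0037,0.0045,0,0,0],[0,-0.0037,0.0045,0,0,0],[0,-0.0037,0.0045,0,0,0],[0,-0.0027,0.0052,0,0,0],[0,-0.0027,0.0052,0,0,0],[0,-0.0027,0.0052,0,0,0],[0,-0.0016,0.0054,0,0,0],[0,-0.0016,0.0054,0,0,0],[0,-0.0016,0.0054,0,0,0],[0,0,0.003,0,0,0],[0,0,0.003,0,0,0],[0,0,0.002,0,0,0],[0,0,0,0,0,0]]}}

```text
time_s: 9.3
position: [0.5059, 0.0806, 0.022]
tcp_rot: [-0.001, 0.999, 0.052, -0.0]
contact_force: [0.2, 0.3, -0.3]
width: -0.0
```

```bash
cat > leaf.py <<'E'
from h import *
sz()
p,d,W=cam("wrist");cv2.imwrite("pics/f.png",p)
V=W-H;s=V@S;l=V@X;z=W[...,2];m=(l>.03)&(l<.065)&(s>.01)&(s<.12)&(z<.13)
for k in np.arange(.01,.12,.01):
    n=m&(s>=k)&(s<k+.01)
    if n.sum()>5: print(round(k,2),n.sum(),np.round(np.percentile(z[n],[5,50,95]),4))
E
python3 leaf.py
```

```text
t 9.3 s 0.0722 z 0.022 along 0.0004 tilt 0.002 F [ 0.2  0.3 -0.3] j [ 0.    0.36 -0.44  0.77  0.    3.04]
0.01 1691 [0.0182 0.0193 0.0202]
0.02 1709 [0.0187 0.0198 0.0208]
0.03 1732 [0.0192 0.0202 0.0212]
0.04 1749 [0.0194 0.0205 0.0215]
0.05 1752 [0.0198 0.0208 0.0219]
0.06 1773 [0.0202 0.0212 0.0222]
0.07 1764 [0.0205 0.0215 0.0226]
0.08 1780 [0.0209 0.0219 0.0229]
0.09 1802 [0.0212 0.0222 0.0233]
0.1 1783 [0.0215 0.0224 0.0234]
0.11 1085 [0.0107 0.0118 0.023 ]
```

Slope is now about 0.035 rad, so it needs another 3 mm. I'll press in small steps and check the force.

Emit:
{"method": "drive_tool", "body": {"commands": [[0,0,0.001,0,0,0],[0,0,0.001,0,0,0],[0,0,0.001,0,0,0],[0,0,0.0005,0,0,0],[0,0,0,0,0,0],[0,0,0,0,0,0]]}}

```text
time_s: 9.95
position: [0.5063, 0.0808, 0.019]
tcp_rot: [-0.001, 0.999, 0.052, -0.0]
contact_force: [-0.7, 0.7, 3.0]
width: -0.0
```

```bash
python3 leaf.py
```

```text
t 9.95 s 0.0723 z 0.019 along 0.0007 tilt 0.002 F [-0.7  0.7  3. ] j [ 0.    0.36 -0.45  0.76  0.    3.04]
0.01 1770 [0.0177 0.0187 0.0197]
0.02 1775 [0.0178 0.0189 0.02  ]
0.03 1785 [0.0179 0.0189 0.0199]
0.04 1786 [0.0178 0.0189 0.0199]
0.05 1787 [0.0179 0.0189 0.02  ]
0.06 1796 [0.0178 0.0189 0.0199]
0.07 1765 [0.0179 0.0189 0.0199]
0.08 1782 [0.0178 0.0189 0.0199]
0.09 1779 [0.0178 0.0189 0.0199]
0.1 1761 [0.0178 0.0187 0.0197]
0.11 1284 [0.0107 0.0119 0.019 ]
```

It is flat at z = 0.019. I'll press about 1.5 mm more to make sure, then lift straight up.

Emit:
{"method": "drive_tool", "body": {"commands": [[0,0,0.0007,0,0,0],[0,0,0.0008,0,0,0],[0,0,0,0,0,0],[0,0,0,0,0,0]]}}

```text
time_s: 10.4
position: [0.5063, 0.0808, 0.0188]
tcp_rot: [-0.001, 0.999, 0.052, 0.0]
contact_force: [-4.2, -0.2, 15.6]
width: -0.0002
```

Emit:
{"method": "drive_tool", "body": {"commands": [[0,0,-0.002,0,0,0],[0,0,-0.005,0,0,0],[0,0,-0.015,0,0,0],[0,0,-0.02,0,0,0],[0,0,-0.02,0,0,0],[0,0,-0.02,0,0,0],[0,0,-0.02,0,0,0],[0,0,-0.02,0,0,0],[0,0,0,0,0,0],[0,0,0,0,0,0]]}}

```text
time_s: 11.4
position: [0.5064, 0.0805, 0.1392]
tcp_rot: [-0.001, 0.999, 0.052, 0.0]
contact_force: [-0.3, -0.2, -0.9]
width: 0.0004
```

```bash
python3 leaf.py
```

```text
t 11.4 s 0.072 z 0.1392 along 0.0008 tilt 0.002 F [-0.3 -0.2 -0.9] j [ 0.    0.24 -0.28  1.05  0.    3.04]
0.01 578 [0.0177 0.0188 0.0198]
0.02 570 [0.0177 0.0189 0.02  ]
0.03 585 [0.0178 0.0189 0.0201]
0.04 576 [0.0177 0.0188 0.02  ]
0.05 571 [0.0178 0.0189 0.02  ]
0.06 585 [0.0177 0.0189 0.02  ]
0.07 584 [0.0179 0.019  0.02  ]
0.08 568 [0.0177 0.0189 0.0201]
0.09 573 [0.0177 0.0189 0.0201]
0.1 573 [0.0177 0.0187 0.02  ]
0.11 483 [0.0106 0.0119 0.019 ]
```

View pics/f.png

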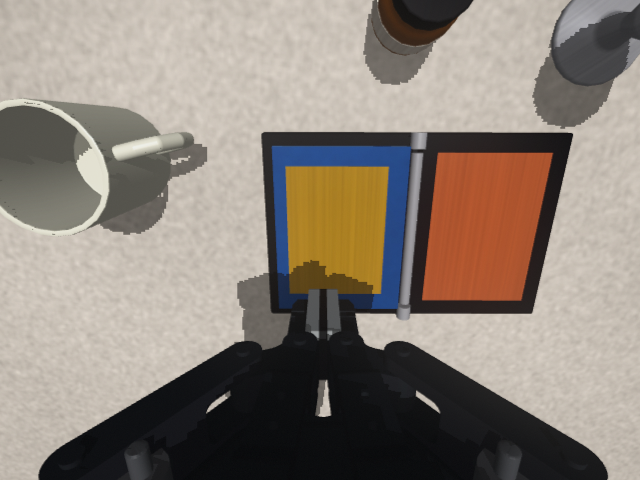

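The leaf lies flat on the left page, blue and brass side up at (335,225), and stays there with the fingers clear. The bystanders are untouched, so I'm handing in.

```bash
python3 -c "
from station import env
print(env.job_done(), env.state()['time_s'])"
```

```text
the job is handed in; nothing more can be done
the job is handed in; nothing more can be done
```

The leaf now lies flat on the left page, and I handed the job in at about 11.5 s of the 42 s allowed. I pushed it over its spine from the blue side with the shut fingers, without pinching it. The last press was about 16 N, then I lifted straight up.

**Last checks, with the fingers 12 cm clear:**
- **Leaf:** its top is level at 19 mm from hinge to free edge, which is the height expected when fully flat, with the blue and brass side up.
- **Touching nothing:** the force reading was about zero.
- **Book and bystanders:** the book showed no visible shift, and the mug, goblet and jar are standing undisturbed. I judged this by eye from the wrist pictures, not by measurement.

No check failed or disagreed. The arm blocked the side camera, and partly the top camera, during the push, so I relied on the wrist camera and its depth.

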